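# Dock the sauce cups in the lanes their feet fit

## Task

Put the two sauce cups away in the wooden dock, each in a lane of its own and slid home to the back wall; one lane stays empty. The three lanes look alike, but hidden under the ledges each has a throat of a different width, so find by gentle pushing which lane lets which cup through so that both get in. Slide the cups upright along the worktop without gripping, lifting or forcing them, and leave the other things where they are.

Things in the scene. Friction and masses are not known exactly. Their poses are not given: they have to be found in the camera images.
- cup_medium: blue open sauce cup standing upright: body 56 mm outside and 50 mm inside diameter, rim 30 mm high, inner floor 6 mm above its underside; its flat round foot is 66 mm in diameter and 6 mm thick. 300 g, give or take a third. Origin: centre of the underside, z up along the cup.
- cup_large: terracotta (red-brown) open sauce cup standing upright: body 56 mm outside and 50 mm inside diameter, rim 30 mm high, inner floor 6 mm above its underside; its flat round foot is 72 mm in diameter and 6 mm thick. 300 g, give or take a third. Origin: centre of the underside, z up along the cup.
- dock: wooden dock fixed to the worktop, 280 mm wide (y), 164 mm deep (x), no floor: cups slide on the worktop. Origin: on the worktop amid the dock; +x points from the open front (fin noses at x = -0.079) to the back wall, +y to the left lane, z up. Three lanes along x, centred on y = +0.088, 0, -0.088, each 80 mm wide between 20 mm high fins (tapered noses), with steel ledges over both sides.
- ledge (a point): on the dock, at the front of the middle lane's slot (dock x = -0.046), 20 mm up. In every lane steel ledges 12 to 20 mm above the worktop overhang both sides and leave a 60 mm slot for the cup's body; at the front they flare out to 77 mm. The foot slides beneath them, so a cup goes in only from the front.
- throats (a point): on the dock, amid the middle lane's throat. Under the ledges, from dock x = -0.035 to -0.023, each lane has a rigid steel throat, unseen from above: widths 62, 68 and 74 mm; which lane has which changes. Too large a foot stops there, the cup's centre near dock x = -0.05; one that fits slides on. A push of 8 to 10 N is a fair test; dragging a cup over the worktop takes 1 to 3 N.
- back (a point): on the dock, foot of the back wall's inner face (dock x = +0.075, y = 0); the wall is 46 mm high. A cup slid home has its centre at dock x = 0.039 to 0.042 (its foot touches the wall). Meet a resting cup slowly (50 mm/s is fine): a smart knock counts as forcing, and so does pinching with 20 N or more.
- lane_left (a point): mouth of the left lane: the middle of its front edge, on the worktop. The lane runs from here along the dock's +x.
- lane_middle (a point): mouth of the middle lane: the middle of its front edge, on the worktop. The lane runs from here along the dock's +x.
- lane_right (a point): mouth of the right lane: the middle of its front edge, on the worktop. The lane runs from here along the dock's +x.
- salt_shaker: bystander: spice jar with a pale grey cap, 44 mm across, 109 mm high. Origin: centre of the underside.
- spice_red: bystander: spice jar with a red cap, 45 mm across, 106 mm high. Origin: centre of the underside.
- tape_masking: bystander: roll of masking tape lying flat, 104 mm across, 25 mm high. Origin: centre of the underside.
- peg_b: bystander: green clothes peg, 15 x 72 x 12 mm. Origin: centre of the underside.
Mind the look-alikes: they are no part of the job. Of the things shaped like the cup_medium, the blue one is meant.

How it is judged:
At the end, for the whole second after the job is handed in: Both cups stand upright (within 0.06 rad) and at rest on the worktop, each home in its own lane of the dock: centre at dock x above 0.024 (at most 15 to 20 mm short of touching the back wall), so past the throat. A lane holds only one cup (x of cup_medium in the frame of dock between 0.024 and 0.06 m and y of cup_medium in the frame of dock between -0.13 and 0.13 m and height (world z) of each of cup_medium, cup_large below 0.006 m and angle between each of cup_medium, cup_large's own z axis and vertical below 0.06 rad and linear speed of each of cup_medium, cup_large below 0.02 m/s and x of cup_large in the frame of dock between 0.024 and 0.06 m and y of cup_large in the frame of dock between -0.13 and 0.13 m).
It fails at once if a cup is lifted off the worktop (more than 15 mm) instead of slid (height (world z) of any of cup_medium, cup_large above 0.015 m).
It fails at once if a cup is tipped by more than 0.4 rad (angle between any of cup_medium, cup_large's own z axis and vertical above 0.4 rad).
It fails at once if a cup is gripped or forced: the fingers press on it with more than 39 N in all (contact force between the fingers and cup_medium above 39 N or contact force between the fingers and cup_large above 39 N).
It fails at once if a bystander is moved by more than 25 mm (distance of any of salt_shaker, spice_red, tape_masking, peg_b from where it was at the start of the episode above 0.025 m).
It also fails if it takes over 72 s, if anything falls off the work surface, if the arm or the gripper's body presses on something with over 40 N, if the wrist force passes 120 N, or if a joint passes its speed limit or range.

## Robot

A 7-joint arm with a two-finger parallel gripper is mounted at the origin on a cart in front of the work surface, level with it; the furniture and walls round the work are solid. World frame = base frame: x ahead of the robot, y to its left, z up, the work surface at z = 0. Lengths are in m, angles in rad, forces in N, time in s.
With the tool pointing down it reaches from about 0.4 to 0.85 m from the base axis. Payload 10.4 kg.
Tool frame: the origin (TCP) lies at the very end of the fingers, on their centre line; the grasp point (between the pads) lies 19 mm behind it; z points along the fingers, y is the line along which they close (so a half turn about z gives the same grasp; the last joint's range is limited). The gripper opens to 85 mm and grips with 20 to 120 N. Pads are 22 mm wide; open, the fingers measure 114 mm over their backs; the gripper's body (76 mm by 85 mm) begins 54 mm behind the grasp point. The pads swing forward as they close: fully open they stand 13 mm farther back than shut.
Start: joints at [1.158, 0.332, -0.065, 1.46, 0.022, 1.35, -0.088], TCP at [0.238, -0.578, 0.231] pointing down, gripper open.
Joint ranges: [-2.6, 2.6], [-0.5, 2.12], [-1.47, 1.34], [0.16, 2.42], [-1.27, 4.41], [0.06, 2.06], [-2.6, 2.6]. Speed limits (rad/s): [2.22, 2.22, 2.79, 2.79, 3.14, 3.14, 3.14].

## Interface

Orientations are given as a unit quaternion [x, y, z, w].
In Python, from workcell import manip gives the robot as it stands.
- The arm moves only by the tool nudge_tcp, called after "Call:" as name(argument=value, ...), one argument or row to a line, values as JSON. Schema: {"type":"object","properties":{"offsets":{"type":"array","items":{"type":"object","properties":{"turn_vec":{"type":"array","items":{"type":"number"},"minItems":3,"maxItems":3},"pos":{"type":"array","items":{"type":"number"},"minItems":3,"maxItems":3},"finger_gap":{"type":"number"}},"additionalProperties":false,"required":["finger_gap"]},"minItems":1,"maxItems":20},"clamp_n":{"type":"number"},"only":{"type":"string"},"quiet":{"type":"boolean"},"lines":{"type":"string"}},"required":["offsets"],"additionalProperties":false}. offsets is a list of rows, 1 to 20 of them, each an object with the fields turn_vec (a list: a rotation vector rx, ry, rz in rad), pos (a list: dx, dy, dz in m), finger_gap (the opening from 0.0 (shut) to 1.0 (fully open)); a field left out counts as zero (the opening has to be given); each row is the pose to reach, as a shift and turn from the pose commanded when the call began, along the tool's axes at that moment; what a row does not reach only later rows make up. A row lasts 1/8 s, in which the tool goes at most 0.0625 m and 0.188 rad, less where a joint would pass 70% of its speed; a pose out of reach is approached as far as the arm can. The fingers move at their own pace and stop on an object; clamp_n is the grip in N (left out, the last holds). Time passes only in rows, so rows that do not move let the fingers close. The tool returns the time, the measured TCP pose, the force, the opening and the grip force at its end. only (a regular expression) keeps the lines of the reply that match it, lines (a string "A,B") keeps lines A to B, and quiet returns only ok. Input that does not fit is refused with a message, and nothing moves.
- manip.get_obs(): the state, without advancing time (a new reading comes with each control period).
- manip.camera(name): name is "scene" or "top" or "wrist"; returns the picture (384x512x3 uint8, blue, green, red); there is no depth.
- manip.calibration(name): a dict with "fx", "fy", "cx", "cy" (pixels), "world_from_camera" (4x4, takes a point from camera to world coordinates); the wrist camera has in their place "tool_from_camera" (4x4, takes a point from camera to tool coordinates, whose origin is the TCP and whose axes are the flange's). Camera axes: x right, y up, looking along -z (the intrinsics and any distortion apply to the point x, -y, -z); pixel columns grow to the right and rows downward; lengths in m; the calibration is good to about 2 mm. The wrist camera is an equidistant fisheye: a pixel r from the principal point sees the ray r / f radians off the axis. A picture is of the moment at which its call begins: read the wrist's pose just before it. calibration takes no time and is no camera call.
- manip.hand_in(): hands the job in; it is judged then, once.
Trained networks look in the newest picture that a camera, given by its name, has taken for a name from the list of things; names that differ only in an ending like _2 or _b are one class to them, and where a whole thing is asked for, a point or a joint stands for the part that bears it (a point fixed in the world has none). Each returns a list of dicts, best first, with "confidence" (0 to 1); they miss things now and then, are a little off and sometimes report something else, mostly with a low value. They report only what shows in the picture. A call takes as long as a camera call. They do not tell look-alikes from the thing itself.
- manip.outline_of(camera, thing): "mask" (384x512 bool, what is visible of it) and "bbox" ([left, top, right, bottom] in pixels, round what is visible of it).
The state is a dict: "clock": time; "joint_pos": joint angles; "joint_velocities": joint speeds; "tau": joint torques, N m; "position": TCP position; "ee_rot": TCP orientation; "ft_force": force on the tool from outside, world axes, zero at the start; "torque": the same for the moment, N m; "grip_width": opening from 0.0 (shut) to 1.0 (fully open); "grasp_force": force on a finger pad.
Only numpy, scipy, OpenCV 4.12 (cv2) and the standard library are available. Lean on these libraries where they do the work, as an engineer would, in place of code of your own. Each camera call takes 0.05 s, during which the arm holds its last target. There are 200 camera calls.

## Working session

There is one attempt and no reset: what is moved stays moved. The work goes in short steps, Python scripts to look and compute and a tool call to move; the robot and the scene stay as the last step left them, time stands still between calls to the robot, and variables do not carry over. Pictures are saved under pics/ and viewed, at most 10 in all, crops included, and the job is handed in when it is done.

```bash
mkdir -p pics; ls; python3 - <<'E'
from workcell import manip
import cv2,numpy as np
o=manip.get_obs(); print(o)
for c in("top","scene"):
    im=manip.camera(c); cv2.imwrite(f"pics/{c}0.png",im)
    k=manip.calibration(c); print(c,{a:(np.round(b,4).tolist()) for a,b in k.items()})
    for t in("cup_medium","cup_large","dock","salt_shaker","spice_red","tape_masking","peg_b"):
        print(t,[(round(d["confidence"],2),np.round(d["bbox"]).tolist()) for d in manip.outline_of(c,t)][:4])
E
```

```text
pics
{'clock': 0.0, 'joint_pos': array([ 1.15841187,  0.33288137, -0.06473228,  1.46094335,  0.02157969,
        1.34988456, -0.08847023]), 'joint_velocities': array([-0.00186653,  0.00139843,  0.00064483, -0.00056732,  0.00114944,
        0.00084022,  0.00038467]), 'tau': array([-1.66521486e-04, -6.25440288e+01,  4.87859524e-02, -3.91593039e+01,
        1.62003923e-02,  9.97280935e-03, -3.38727216e-05]), 'position': array([ 0.2373708 , -0.57776621,  0.2305091 ]), 'ee_rot': array([ 9.81060856e-01,  1.93698453e-01, -1.54840709e-04, -6.93961544e-04]), 'ft_force': array([ 0.83144814, -0.28727711,  0.89692988]), 'torque': array([-0.03578889, -0.01985264, -0.01912244]), 'grasp_force': 0.0, 'grip_width': 1.0012962501098066}
top {'fx': 367.7123, 'fy': 367.7123, 'cx': 260.0496, 'cy': 188.2708, 'world_from_camera': [[-0.0256, 0.9925, -0.1194, 0.3867], [-0.9994, -0.0225, 0.027, 0.0263], [0.0241, 0.12, 0.9925, 1.2771], [0.0, 0.0, 0.0, 1.0]]}
cup_medium [(0.83, [305.0, 228.0, 325.0, 246.0]), (0.8, [250.0, 236.0, 266.0, 255.0]), (0.61, [272.0, 213.0, 293.0, 230.0]), (0.29, [223.0, 136.0, 306.0, 1
[... 351 characters left out ...]
.9894, 'fy': 486.9894, 'cx': 261.999, 'cy': 190.3274, 'world_from_camera': [[-0.7053, 0.5364, -0.4635, -0.0737], [-0.7087, -0.5515, 0.4401, 0.6083], [-0.0195, 0.6388, 0.7691, 1.0676], [0.0, 0.0, 0.0, 1.0]]}
cup_medium [(0.87, [342.0, 177.0, 369.0, 202.0]), (0.76, [307.0, 191.0, 331.0, 214.0]), (0.67, [309.0, 227.0, 333.0, 250.0])]
cup_large [(0.66, [259.0, 229.0, 288.0, 252.0])]
dock [(0.76, [194.0, 127.0, 300.0, 214.0]), (0.58, [290.0, 101.0, 323.0, 132.0])]
salt_shaker [(0.86, [136.0, 230.0, 163.0, 269.0])]
spice_red [(0.91, [166.0, 271.0, 190.0, 305.0]), (0.35, [197.0, 126.0, 302.0, 216.0])]
tape_masking [(0.75, [288.0, 101.0, 323.0, 130.0]), (0.33, [135.0, 232.0, 164.0, 269.0])]
peg_b []
```

```bash
python3 - <<'E'
import cv2
a=cv2.imread("pics/top0.png")[110:270,120:390]; cv2.imwrite("pics/topc.png",cv2.resize(a,(800,474),interpolation=cv2.INTER_CUBIC))
a=cv2.imread("pics/scene0.png")[90:320,120:400]; cv2.imwrite("pics/scec.png",cv2.resize(a,(728,598),interpolation=cv2.INTER_CUBIC))
E
```

```text
(no output)
```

View pics/topc.png

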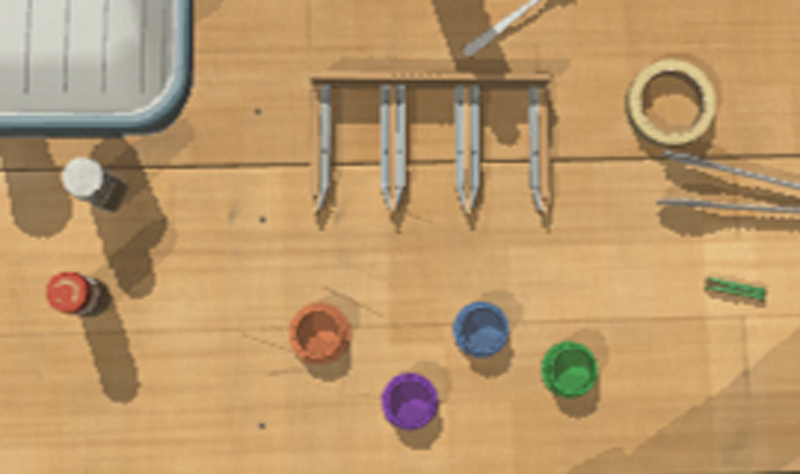

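View pics/scec.png

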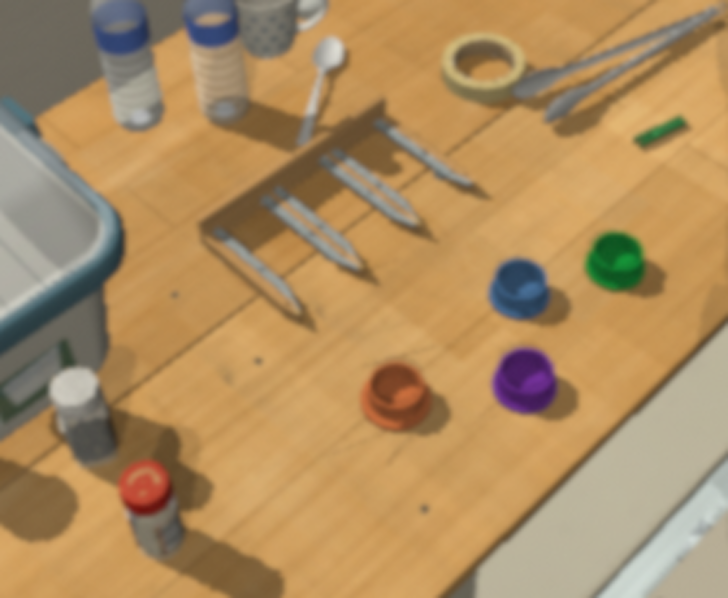

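```bash
cat > h.py <<'E'
import numpy as np,cv2
from scipy.optimize import least_squares
from scipy.spatial.transform import Rotation as R
from workcell import manip
def proj(P,k,fish=False,T=None):
    T=k["world_from_camera"] if T is None else T
    q=(np.atleast_2d(P)-T[:3,3])@T[:3,:3]; q=q*[1,-1,-1]
    if fish:
        r=np.hypot(q[:,0],q[:,1]); s=np.arctan2(r,q[:,2])/np.maximum(r,1e-9)
        return np.c_[k["cx"]+k["fx"]*q[:,0]*s,k["cy"]+k["fy"]*q[:,1]*s]
    return np.c_[k["cx"]+k["fx"]*q[:,0]/q[:,2],k["cy"]+k["fy"]*q[:,1]/q[:,2]]
def wristT():
    o=manip.get_obs(); T=np.eye(4); T[:3,:3]=R.from_quat(o["ee_rot"]).as_matrix(); T[:3,3]=o["position"]
    return T@manip.calibration("wrist")["tool_from_camera"]
a=np.linspace(0,2*np.pi,40,endpoint=False)
def cup(p,rf): # silhouette points
    f=lambda r,z:np.c_[p[0]+r*np.cos(a),p[1]+r*np.sin(a),p[2]+z+0*a]
    return np.r_[f(rf,0),f(rf,.006)],np.r_[f(.028,.006),f(.028,.03)]
def silcent(p,rf,pr):
    m=np.zeros((384*4,512*4),np.uint8)
    for s in cup(p,rf):
        cv2.fillConvexPoly(m,cv2.convexHull(np.round(pr(s)*4+2).astype(np.int32)),1)
    y,x=np.nonzero(m); return np.array([x.mean()/4-.5,y.mean()/4-.5])
def dockpts(x,y,th,L):
    c,s=np.cos(th),np.sin(th); L=np.array(L,float)
    return np.c_[x+c*L[:,0]-s*L[:,1],y+s*L[:,0]+c*L[:,1],L[:,2]]
E
python3 - <<'E'
from h import *
ks={c:manip.calibration(c) for c in("top","scene")}
ims={c:manip.camera(c) for c in ks}
def pick(c,hue,thing):
    best=None
    for d in manip.outline_of(c,thing):
        if d["bbox"][2]-d["bbox"][0]>40: continue
        h=cv2.cvtColor(ims[c],cv2.COLOR_BGR2HSV)[...,0][d["mask"]]; m=np.median(h)
        if abs(m-hue)<10: return d
for n,hue,th,rf in(("blue",108,"cup_medium",.033),("terra",8,"cup_large",.036),("purple",138,"cup_medium",.033),("green",63,"cup_medium",.033)):
    obs={}
    for c in ks:
        d=pick(c,hue,th)
        if d is None: print(n,c,"none");continue
        y,x=np.nonzero(d["mask"]); obs[c]=np.array([x.mean(),y.mean()])
    f=lambda p:np.concatenate([silcent(p,rf,lambda s,c=c:proj(s,ks[c]))-obs[c] for c in obs])
    r=least_squares(f,[.5,0,0],diff_step=.01,x_scale=[.1,.1,.1]) if len(obs)==2 else None
    g=lambda q:f([q[0],q[1],0]); r2=least_squares(g,[.35,0.02],diff_step=.02)
    print(n,obs,None if r is None else (r.x.round(4),r.fun.round(2)),r2.x.round(4),r2.fun.round(2))
cr=lambda l:np.array(l)/2.963+[120-.33,110-.33]
pix=cr([(396,230),(468,228),(313,77),(550,75)])
L=[(-.079,.044,.01),(-.079,-.044,.01),(.082,.14,.046),(.082,-.14,.046)]
r=least_squares(lambda q:(proj(dockpts(*q,L),ks["top"])-pix).ravel(),[.6,0,0]);print("dock",r.x,r.fun.round(2))
E
```

```text
blue {'top': array([282.47636364, 220.97454545]), 'scene': array([319.38852097, 201.44370861])} (array([0.4143, 0.    , 0.    ]), array([-23.87,   3.54, -17.27,  18.05])) [ 0.423  -0.0809] [-0.54  0.42  0.11 -0.72]
terra {'top': array([228.3539823 , 222.48967552]), 'scene': array([270.95659432, 242.50918197])} (array([0.4355, 0.    , 0.    ]), array([ 30.06,  -4.17,  25.27, -26.87])) [0.4241 0.1073] [-0.97 -0.06  0.56 -0.58]
purple {'top': array([258.30290456, 245.2406639 ]), 'scene': array([320.98415842, 237.12277228])} (array([0.3428, 0.    , 0.    ]), array([ 0.79,  0.29,  1.45, -2.12])) [0.3423 0.0058] [-0.85  0.44  0.12 -0.72]
green {'top': array([312.25862069, 234.61034483]), 'scene': array([355.78571429, 190.57359307])} (array([0.354, 0.   , 0.   ]), array([-53.23,   7.57, -36.59,  41.91])) [ 0.3747 -0.1819] [-0.65  0.13  0.37 -0.66]
dock [ 0.62892951 -0.02866402 -0.01262533] [-0.39 -2.1   0.61 -1.67 -0.88  1.81  0.66  1.96]
```

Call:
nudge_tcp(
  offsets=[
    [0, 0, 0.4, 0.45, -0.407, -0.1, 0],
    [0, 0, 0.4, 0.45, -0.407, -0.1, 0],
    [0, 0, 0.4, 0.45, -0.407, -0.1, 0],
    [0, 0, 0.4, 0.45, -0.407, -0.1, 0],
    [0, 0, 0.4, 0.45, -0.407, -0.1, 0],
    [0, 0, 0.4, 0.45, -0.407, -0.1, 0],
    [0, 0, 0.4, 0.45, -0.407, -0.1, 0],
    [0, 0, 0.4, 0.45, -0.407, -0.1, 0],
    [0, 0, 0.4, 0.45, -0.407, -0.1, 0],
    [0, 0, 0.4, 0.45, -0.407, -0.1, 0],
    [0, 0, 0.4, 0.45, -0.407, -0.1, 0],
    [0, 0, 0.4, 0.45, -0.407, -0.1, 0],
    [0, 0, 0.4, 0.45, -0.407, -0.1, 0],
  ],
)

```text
refused: offsets[0]: [0, 0, 0.4, 0.45, -0.407, -0.1, 0] is not of type 'object' (schema: type "object"). Nothing was moved.
```

I used the wrong layout. The manual says a list of objects, one for each row; once more.

Call:
nudge_tcp(
  offsets=[
    {"turn_vec": [0, 0, 0.4], "pos": [0.45, -0.407, -0.1], "finger_gap": 0},
    {"turn_vec": [0, 0, 0.4], "pos": [0.45, -0.407, -0.1], "finger_gap": 0},
    {"turn_vec": [0, 0, 0.4], "pos": [0.45, -0.407, -0.1], "finger_gap": 0},
    {"turn_vec": [0, 0, 0.4], "pos": [0.45, -0.407, -0.1], "finger_gap": 0},
    {"turn_vec": [0, 0, 0.4], "pos": [0.45, -0.407, -0.1], "finger_gap": 0},
    {"turn_vec": [0, 0, 0.4], "pos": [0.45, -0.407, -0.1], "finger_gap": 0},
    {"turn_vec": [0, 0, 0.4], "pos": [0.45, -0.407, -0.1], "finger_gap": 0},
    {"turn_vec": [0, 0, 0.4], "pos": [0.45, -0.407, -0.1], "finger_gap": 0},
    {"turn_vec": [0, 0, 0.4], "pos": [0.45, -0.407, -0.1], "finger_gap": 0},
    {"turn_vec": [0, 0, 0.4], "pos": [0.45, -0.407, -0.1], "finger_gap": 0},
    {"turn_vec": [0, 0, 0.4], "pos": [0.45, -0.407, -0.1], "finger_gap": 0},
    {"turn_vec": [0, 0, 0.4], "pos": [0.45, -0.407, -0.1], "finger_gap": 0},
    {"turn_vec": [0, 0, 0.4], "pos": [0.45, -0.407, -0.1], "finger_gap": 0},
  ],
)

```text
clock: 2.92
position: [0.4988, -0.032, 0.3311]
ee_rot: [1.0, -0.006, -0.0, 0.0]
ft_force: [-0.2, 0.7, 0.0]
grip_width: 0.004
grasp_force: 0.0
```

```bash
python3 - <<'E'
from h import *
T=wristT(); im=manip.camera("wrist"); np.save("T1.npy",T); cv2.imwrite("pics/w1.png",im)
k=manip.calibration("wrist"); print({a:np.round(b,4).tolist() for a,b in k.items()}); o=manip.get_obs(); print(o["ee_rot"],o["joint_pos"])
cv2.imwrite("pics/w1b.png",cv2.resize(im,(800,600),interpolation=cv2.INTER_CUBIC))
E
```

```text
{'fx': 297.3186, 'fy': 297.3186, 'cx': 255.8289, 'cy': 189.1776, 'tool_from_camera': [[-0.0007, 0.952, 0.3061, 0.0769], [1.0, 0.0007, 0.0002, -0.0001], [-0.0, 0.3061, -0.952, -0.1437], [0.0, 0.0, 0.0, 1.0]]}
[ 9.99981006e-01 -6.15947105e-03 -8.56721291e-05  2.02065144e-04] [ 0.51720564  0.05154525 -0.56195337  1.59099379  0.02790813  1.50718573
 -1.6290438 ]
```

View pics/w1b.png

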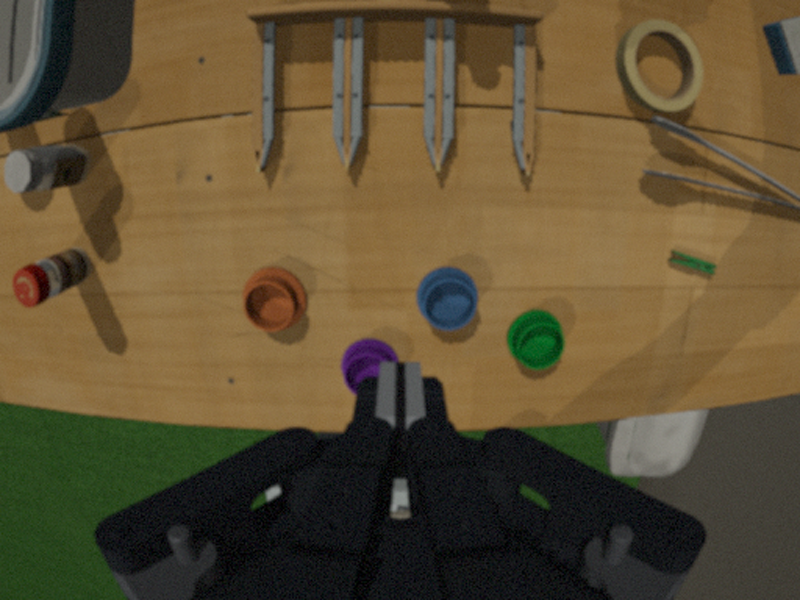

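```bash
python3 - <<'E'
import cv2
a=cv2.imread("pics/w1.png")[0:120,155:355]; cv2.imwrite("pics/w1c.png",cv2.resize(a,(800,480),interpolation=cv2.INTER_CUBIC))
E
```

```text
(no output)
```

View pics/w1c.png

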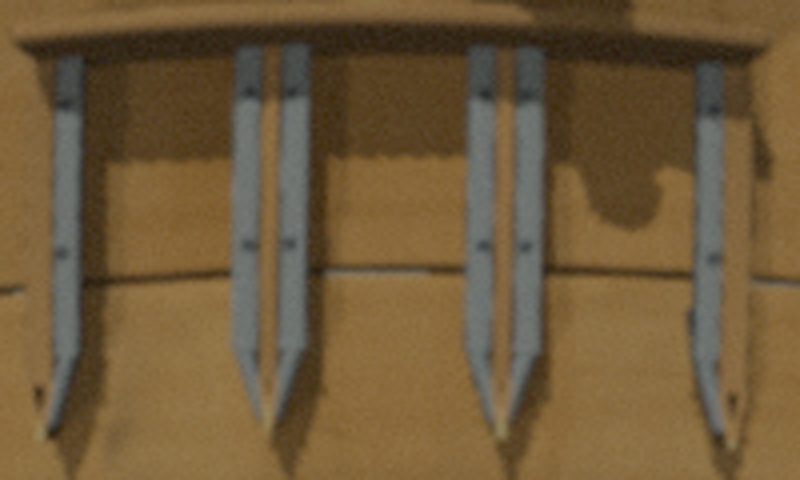

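```bash
python3 - <<'E'
from h import *
T=np.load("T1.npy");k=manip.calibration("wrist");im=cv2.imread("pics/w1.png")
cr=np.array([(79,352),(234,352),(307,350),(466,350),(541,352),(695,350),(269,430),(501,432),(310,44),(468,44),(543,46),(236,46)])/4+[155-.375,-.375]
L=[(-.046,.118,.02),(-.046,.058,.02),(-.046,.03,.02),(-.046,-.03,.02),(-.046,-.058,.02),(-.046,-.118,.02),(-.079,.044,.02),(-.079,-.044,.02),(.075,.03,.02),(.075,-.03,.02),(.075,-.058,.02),(.075,.058,.02)]
def P(q):
    return proj(dockpts(q[0],q[1],q[2],np.array(L)+[0,0,q[3]]),k,True,T)
for fixz in(0,1):
    r=least_squares(lambda q:(P(np.r_[q[:3],0 if fixz else q[3]])-cr).ravel(),[.63,0,0,0],x_scale=[.1,.1,.1,.1]);print("dock",r.x.round(4));print(r.fun.round(1).tolist())
d=r.x[:3]
print("lanes",dockpts(*d,[(x,y,0) for y in(.088,0,-.088) for x in(-.079,.04)]).round(4).tolist())
# cups, wrist + top + scene
manip.camera("top");
h=cv2.cvtColor(im,cv2.COLOR_BGR2HSV)[...,0]
for n,hue,th,rf,g in(("blue",108,"cup_medium",.033,(.423,-.081)),("terra",8,"cup_large",.036,(.424,.107)),):
    for dd in manip.outline_of("wrist",th):
        if abs(np.median(h[dd["mask"]])-hue)<10 and dd["bbox"][2]-dd["bbox"][0]<60:
            y,x=np.nonzero(dd["mask"]);o=np.array([x.mean(),y.mean()])
            r=least_squares(lambda q:silcent([q[0],q[1],0],rf,lambda s:proj(s,k,True,T))-o,g,diff_step=.02);print(n,r.x.round(4),r.fun.round(2));break
E
```

```text
dock [ 0.6377 -0.0272 -0.019  -0.0022]
[0.6, 0.7, -0.1, -0.9, 0.0, -0.7, 0.0, -0.6, -0.3, -0.7, -0.3, 1.6, 0.5, 0.8, 0.2, 0.5, -0.2, -0.3, -0.0, -0.3, -0.4, -0.1, -0.1, -0.1]
dock [ 0.6375 -0.0272 -0.019   0.    ]
[0.2, 0.8, -0.2, -0.8, -0.1, -0.6, 0.1, -0.5, -0.1, -0.6, 0.1, 1.7, 0.3, 1.0, 0.3, 0.7, -0.3, -0.5, 0.1, -0.5, -0.2, -0.3, -0.2, -0.4]
lanes [[0.5601, 0.0623, 0.0], [0.6791, 0.06, 0.0], [0.5585, -0.0257, 0.0], [0.6775, -0.028, 0.0], [0.5568, -0.1137, 0.0], [0.6758, -0.116, 0.0]]
blue [ 0.4216 -0.0805] [ 0.01 -0.01]
terra [0.422  0.1073] [-0.   -0.01]
```

Call:
nudge_tcp(
  offsets=[
    {"pos": [-0.079, -0.138, 0.1], "finger_gap": 0},
    {"pos": [-0.079, -0.138, 0.15], "finger_gap": 0},
    {"pos": [-0.079, -0.138, 0.2], "finger_gap": 0},
    {"pos": [-0.079, -0.138, 0.25], "finger_gap": 0},
    {"pos": [-0.079, -0.138, 0.28], "finger_gap": 0},
    {"pos": [-0.079, -0.138, 0.285], "finger_gap": 0},
    {"pos": [-0.079, -0.138, 0.3], "finger_gap": 0},
    {"pos": [-0.079, -0.138, 0.31], "finger_gap": 0},
    {"pos": [-0.079, -0.138, 0.317], "finger_gap": 0},
    {"pos": [-0.079, -0.138, 0.317], "finger_gap": 0},
  ],
)

```text
clock: 4.38
position: [0.4219, 0.108, 0.0145]
ee_rot: [1.0, -0.005, 0.0, 0.0]
ft_force: [-0.4, -0.1, -0.2]
grip_width: 0.006
grasp_force: 0.0
```

Call:
nudge_tcp(
  offsets=[
    {"pos": [0.006, 0.003, 0], "finger_gap": 0},
    {"pos": [0.012, 0.006, 0], "finger_gap": 0},
    {"pos": [0.018, 0.0095, 0], "finger_gap": 0},
    {"pos": [0.029, 0.0155, 0], "finger_gap": 0},
    {"pos": [0.041, 0.0215, 0], "finger_gap": 0},
    {"pos": [0.053, 0.0275, 0], "finger_gap": 0},
    {"pos": [0.064, 0.0345, 0], "finger_gap": 0},
    {"pos": [0.074, 0.041, 0], "finger_gap": 0},
    {"pos": [0.084, 0.0445, 0], "finger_gap": 0},
    {"pos": [0.094, 0.0445, 0], "finger_gap": 0},
    {"pos": [0.104, 0.0445, 0], "finger_gap": 0},
    {"pos": [0.114, 0.0445, 0], "finger_gap": 0},
    {"pos": [0.124, 0.0445, 0], "finger_gap": 0},
    {"pos": [0.134, 0.0445, 0], "finger_gap": 0},
    {"pos": [0.144, 0.0445, 0], "finger_gap": 0},
    {"pos": [0.152, 0.0445, 0], "finger_gap": 0},
    {"pos": [0.16, 0.0445, 0], "finger_gap": 0},
    {"pos": [0.168, 0.0445, 0], "finger_gap": 0},
  ],
)

```text
clock: 6.62
position: [0.5896, 0.0619, 0.0143]
ee_rot: [1.0, -0.005, 0.0, 0.0]
ft_force: [-1.8, -0.2, 0.4]
grip_width: -0.003
grasp_force: 0.9
```

Call:
nudge_tcp(
  offsets=[
    {"pos": [0.004, 0, 0], "finger_gap": 0},
    {"pos": [0.008, 0, 0], "finger_gap": 0},
    {"pos": [0.010, 0, 0], "finger_gap": 0},
  ],
)

```text
clock: 7.0
position: [0.5992, 0.0618, 0.0143]
ee_rot: [1.0, -0.005, -0.0, 0.0]
ft_force: [-2.0, 0.2, -0.2]
grip_width: -0.004
grasp_force: 1.0
```

Call:
nudge_tcp(
  offsets=[
    {"pos": [0.002, 0, 0], "finger_gap": 0},
    {"pos": [0.003, 0, 0], "finger_gap": 0},
  ],
)

```text
clock: 7.25
position: [0.6021, 0.0618, 0.0143]
ee_rot: [1.0, -0.005, 0.0, 0.0]
ft_force: [-1.7, 1.1, -0.2]
grip_width: -0.005
grasp_force: 0.9
```

Call:
nudge_tcp(
  offsets=[
    {"pos": [0.002, 0, 0], "finger_gap": 0},
    {"pos": [0.004, 0, 0], "finger_gap": 0},
  ],
)

```text
clock: 7.5
position: [0.6061, 0.0617, 0.0143]
ee_rot: [1.0, -0.005, -0.0, 0.0]
ft_force: [-1.7, -0.0, -0.2]
grip_width: 0.003
grasp_force: 1.2
```

Call:
nudge_tcp(
  offsets=[
    {"pos": [0.002, 0, 0], "finger_gap": 0},
    {"pos": [0.004, 0, 0], "finger_gap": 0},
  ],
)

```text
clock: 7.75
position: [0.6085, 0.0618, 0.0142]
ee_rot: [1.0, -0.005, -0.002, 0.0]
ft_force: [-14.0, -1.1, 11.6]
grip_width: -0.003
grasp_force: 7.2
```

Call:
nudge_tcp(
  offsets=[
    {"pos": [0.002, 0, 0], "finger_gap": 0},
    {"pos": [0.004, 0, 0], "finger_gap": 0},
  ],
)

```text
clock: 8.0
position: [0.6105, 0.0619, 0.0143]
ee_rot: [1.0, -0.005, -0.004, 0.001]
ft_force: [-25.4, -1.0, 22.8]
grip_width: -0.001
grasp_force: 13.6
```

Call:
nudge_tcp(
  offsets=[
    {"pos": [-0.004, 0, 0], "finger_gap": 0},
    {"pos": [-0.006, 0, 0], "finger_gap": 0},
    {"pos": [-0.006, 0, 0], "finger_gap": 0},
  ],
)

```text
clock: 8.38
position: [0.6084, 0.0617, 0.0145]
ee_rot: [1.0, -0.005, 0.0, -0.0]
ft_force: [-1.3, 0.5, 0.8]
grip_width: 0.002
grasp_force: 0.7
```

```bash
python3 - <<'E'
from h import *
T=wristT();k=manip.calibration("wrist");im=manip.camera("wrist");cv2.imwrite("pics/w2.png",im)
cv2.imwrite("pics/w2b.png",cv2.resize(im,(800,600),interpolation=cv2.INTER_CUBIC));np.save("T2.npy",T)
print(T[:3,3])
E
```

```text
[0.6852287  0.06101686 0.15820044]
```

View pics/w2b.png

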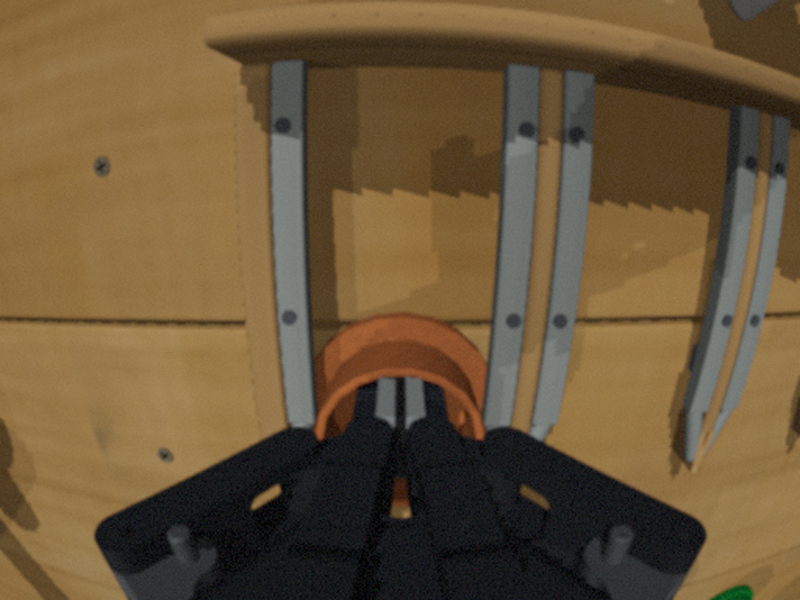

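```bash
python3 - <<'E'
from h import *
T=np.load("T2.npy");k=manip.calibration("wrist")
d=(.6375,-.0272,-.019)
for x in(-.055,-.05,-.045,-.04,-.035):
    print(x,(proj(dockpts(*d,[(x+.036,.088,.006),(x+.028,.088,.006),(x+.028,.088,.03),(x+.025,.088,.03),(x,.116,.03),(x,.060,.03)]),k,True,T)*1.5625).round(0).tolist())
print((proj(dockpts(*d,[(.03,.118,.02),(.03,.058,.02),(-.03,.118,.02),(-.03,.058,.02)]),k,True,T)*1.5625).round(0).tolist())
E
```

```text
-0.055 [[401.0, 339.0], [401.0, 359.0], [401.0, 392.0], [401.0, 400.0], [320.0, 459.0], [481.0, 460.0]]
-0.05 [[402.0, 326.0], [401.0, 347.0], [402.0, 378.0], [401.0, 387.0], [319.0, 448.0], [483.0, 449.0]]
-0.045 [[402.0, 313.0], [401.0, 334.0], [402.0, 364.0], [402.0, 372.0], [318.0, 436.0], [484.0, 437.0]]
-0.04 [[402.0, 299.0], [402.0, 321.0], [402.0, 349.0], [402.0, 358.0], [316.0, 424.0], [485.0, 425.0]]
-0.035 [[402.0, 285.0], [402.0, 307.0], [402.0, 334.0], [402.0, 343.0], [315.0, 411.0], [487.0, 413.0]]
[[304.0, 206.0], [502.0, 207.0], [313.0, 383.0], [489.0, 385.0]]
```

Call:
nudge_tcp(
  offsets=[
    {"pos": [-0.013, 0, 0], "finger_gap": 0},
    {"pos": [-0.02, 0, 0], "finger_gap": 0},
    {"pos": [-0.026, 0, 0], "finger_gap": 0},
    {"pos": [-0.032, 0, 0], "finger_gap": 0},
    {"pos": [-0.038, 0, 0], "finger_gap": 0},
    {"pos": [-0.05, 0, 0], "finger_gap": 0},
    {"pos": [-0.062, 0, 0], "finger_gap": 0},
    {"pos": [-0.074, 0, 0], "finger_gap": 0},
    {"pos": [-0.086, 0, 0], "finger_gap": 0},
    {"pos": [-0.098, -0.001, 0], "finger_gap": 0},
    {"pos": [-0.11, -0.001, 0], "finger_gap": 0},
    {"pos": [-0.12, -0.001, 0], "finger_gap": 0},
    {"pos": [-0.12, -0.001, 0], "finger_gap": 0},
  ],
)

```text
clock: 10.05
position: [0.487, 0.0638, 0.0142]
ee_rot: [1.0, -0.005, -0.001, 0.0]
ft_force: [-0.1, -0.6, 0.2]
grip_width: 0.0
grasp_force: 0.0
```

Call:
nudge_tcp(
  offsets=[
    {"pos": [0.002, 0.006, 0], "finger_gap": 0},
    {"pos": [0.004, 0.012, 0], "finger_gap": 0},
    {"pos": [0.006, 0.018, 0], "finger_gap": 0},
    {"pos": [0.008, 0.024, 0], "finger_gap": 0},
    {"pos": [0.01, 0.034, 0], "finger_gap": 0},
    {"pos": [0.012, 0.046, 0], "finger_gap": 0},
    {"pos": [0.012, 0.058, 0], "finger_gap": 0},
    {"pos": [0.012, 0.07, 0], "finger_gap": 0},
    {"pos": [0.012, 0.082, 0], "finger_gap": 0},
    {"pos": [0.012, 0.092, 0], "finger_gap": 0},
    {"pos": [0.012, 0.097, 0], "finger_gap": 0},
    {"pos": [0.012, 0.097, 0], "finger_gap": 0},
  ],
)

```text
clock: 11.55
position: [0.4991, -0.0337, 0.0143]
ee_rot: [1.0, -0.005, 0.0, 0.0]
ft_force: [-0.6, -0.2, 0.2]
grip_width: 0.001
grasp_force: 0.0
```

Call:
nudge_tcp(
  offsets=[
    {"pos": [0.004, -0.009, 0], "finger_gap": 0},
    {"pos": [0.01, -0.009, 0], "finger_gap": 0},
    {"pos": [0.016, -0.009, 0], "finger_gap": 0},
    {"pos": [0.022, -0.009, 0], "finger_gap": 0},
    {"pos": [0.03, -0.009, 0], "finger_gap": 0},
    {"pos": [0.04, -0.009, 0], "finger_gap": 0},
    {"pos": [0.05, -0.009, 0], "finger_gap": 0},
  ],
)

```text
clock: 12.42
position: [0.55, -0.0248, 0.0142]
ee_rot: [1.0, -0.005, 0.0, 0.0]
ft_force: [-1.8, -0.2, -0.8]
grip_width: -0.001
grasp_force: 0.8
```

```bash
python3 - <<'E'
from h import *
T=wristT();k=manip.calibration("wrist");im=manip.camera("wrist");cv2.imwrite("pics/w3.png",im)
print(manip.get_obs()["position"])
h=cv2.cvtColor(im,cv2.COLOR_BGR2HSV);m=((h[...,0]<10)&(h[...,1]>150)).astype(np.uint8)
n,l,s,c=cv2.connectedComponentsWithStats(m);i=1+s[1:,4].argmax();print(s[i])
rf=.036;x0,y0,w=s[i][:3]
def bb(q):
    p=np.concatenate([proj(z,k,True,T) for z in cup([q[0],q[1],0],rf)]);return p[:,0].min(),p[:,0].max(),p[:,1].min()
r=least_squares(lambda q:np.array(bb(q))-[x0-.5,x0+w-.5,y0-.5],[.53,-.026],diff_step=.01);print(r.x,r.fun)
E
```

```text
[ 0.55126893 -0.02474186  0.01445387]
[281 245   5   8  12]
[ 0.49749061 -0.04326382] [-50.31056595  53.21151847  10.57031482]
```

Call:
nudge_tcp(
  offsets=[
    {"pos": [0.01, 0, 0], "finger_gap": 0},
    {"pos": [0.02, 0, 0], "finger_gap": 0},
    {"pos": [0.03, 0.0005, 0], "finger_gap": 0},
    {"pos": [0.04, 0.0005, 0], "finger_gap": 0},
    {"pos": [0.045, 0.0005, 0], "finger_gap": 0},
    {"pos": [0.049, 0.0005, 0], "finger_gap": 0},
  ],
)

```text
clock: 13.22
position: [0.5983, -0.0256, 0.0143]
ee_rot: [1.0, -0.005, -0.0, 0.0]
ft_force: [-3.6, -0.0, 0.4]
grip_width: -0.001
grasp_force: 1.3
```

Call:
nudge_tcp(
  offsets=[
    {"pos": [0.0015, 0, 0], "finger_gap": 0},
    {"pos": [0.002, 0, 0], "finger_gap": 0},
  ],
)

```text
clock: 13.48
position: [0.6001, -0.0257, 0.0143]
ee_rot: [1.0, -0.005, -0.0, 0.0]
ft_force: [-2.0, 0.1, 0.3]
grip_width: -0.003
grasp_force: 1.2
```

Call:
nudge_tcp(
  offsets=[
    {"pos": [0.0015, 0, 0], "finger_gap": 0},
    {"pos": [0.002, 0, 0], "finger_gap": 0},
  ],
)

```text
clock: 13.72
position: [0.6022, -0.0258, 0.0143]
ee_rot: [1.0, -0.005, 0.0, 0.0]
ft_force: [-2.0, 0.5, 0.8]
grip_width: 0.002
grasp_force: 1.1
```

Call:
nudge_tcp(
  offsets=[
    {"pos": [0.0015, 0, 0], "finger_gap": 0},
    {"pos": [0.003, 0, 0], "finger_gap": 0},
  ],
)

```text
clock: 13.98
position: [0.6053, -0.0258, 0.0144]
ee_rot: [1.0, -0.005, 0.0, 0.0]
ft_force: [-1.5, 0.7, 0.4]
grip_width: 0.0
grasp_force: 1.1
```

Call:
nudge_tcp(
  offsets=[
    {"pos": [0.0015, 0, 0], "finger_gap": 0},
    {"pos": [0.002, 0, 0], "finger_gap": 0},
  ],
)

```text
clock: 14.22
position: [0.6073, -0.0258, 0.0143]
ee_rot: [1.0, -0.005, 0.0, 0.0]
ft_force: [-2.6, -0.4, 0.2]
grip_width: 0.001
grasp_force: 1.2
```

Call:
nudge_tcp(
  offsets=[
    {"pos": [0.001, 0, 0], "finger_gap": 0},
    {"pos": [0.0015, 0, 0], "finger_gap": 0},
  ],
)

```text
clock: 14.48
position: [0.6087, -0.0258, 0.0143]
ee_rot: [1.0, -0.005, 0.0, 0.0]
ft_force: [-1.3, -0.5, -0.0]
grip_width: -0.001
grasp_force: 1.1
```

Call:
nudge_tcp(
  offsets=[
    {"pos": [0.001, 0, 0], "finger_gap": 0},
    {"pos": [0.001, 0, 0], "finger_gap": 0},
  ],
)

```text
clock: 14.72
position: [0.6098, -0.0258, 0.0143]
ee_rot: [1.0, -0.005, 0.0, 0.0]
ft_force: [-1.6, -0.1, 0.5]
grip_width: 0.001
grasp_force: 0.8
```

Call:
nudge_tcp(
  offsets=[
    {"pos": [0.002, 0, 0], "finger_gap": 0},
    {"pos": [0.004, 0, 0], "finger_gap": 0},
  ],
)

```text
clock: 14.98
position: [0.6138, -0.0259, 0.0143]
ee_rot: [1.0, -0.005, 0.0, 0.0]
ft_force: [-2.8, -0.1, 0.2]
grip_width: -0.001
grasp_force: 1.1
```

Call:
nudge_tcp(
  offsets=[
    {"pos": [0.002, 0, 0], "finger_gap": 0},
    {"pos": [0.004, 0, 0], "finger_gap": 0},
  ],
)

```text
clock: 15.22
position: [0.6178, -0.0259, 0.0144]
ee_rot: [1.0, -0.005, 0.0, 0.0]
ft_force: [-3.1, 0.2, 0.3]
grip_width: -0.001
grasp_force: 1.2
```

Call:
nudge_tcp(
  offsets=[
    {"pos": [0.002, 0, 0], "finger_gap": 0},
    {"pos": [0.004, 0, 0], "finger_gap": 0},
  ],
)

```text
clock: 15.48
position: [0.6218, -0.0259, 0.0143]
ee_rot: [1.0, -0.005, -0.0, 0.0]
ft_force: [-2.5, 0.3, 0.9]
grip_width: -0.003
grasp_force: 1.2
```

Call:
nudge_tcp(
  offsets=[
    {"pos": [0.008, 0, 0], "finger_gap": 0},
    {"pos": [0.016, 0, 0], "finger_gap": 0},
    {"pos": [0.024, 0.0005, 0], "finger_gap": 0},
    {"pos": [0.032, 0.0005, 0], "finger_gap": 0},
    {"pos": [0.04, 0.0005, 0], "finger_gap": 0},
    {"pos": [0.048, 0.0005, 0], "finger_gap": 0},
    {"pos": [0.056, 0.0005, 0], "finger_gap": 0},
    {"pos": [0.062, 0.0005, 0], "finger_gap": 0},
  ],
)

```text
clock: 16.48
position: [0.6842, -0.027, 0.0143]
ee_rot: [1.0, -0.005, 0.0, 0.0]
ft_force: [-3.4, 0.5, 1.4]
grip_width: -0.0
grasp_force: 1.4
```

Call:
nudge_tcp(
  offsets=[
    {"pos": [0.002, 0, 0], "finger_gap": 0},
    {"pos": [0.004, 0, 0], "finger_gap": 0},
  ],
)

```text
clock: 16.73
position: [0.6876, -0.0271, 0.0143]
ee_rot: [1.0, -0.005, -0.0, 0.0]
ft_force: [-2.3, 0.5, 1.5]
grip_width: 0.004
grasp_force: 1.3
```

Call:
nudge_tcp(
  offsets=[
    {"pos": [0.0015, 0, 0], "finger_gap": 0},
    {"pos": [0.003, 0, 0], "finger_gap": 0},
  ],
)

```text
clock: 16.98
position: [0.6902, -0.0271, 0.0143]
ee_rot: [1.0, -0.005, -0.001, 0.0]
ft_force: [-9.0, -0.1, 5.9]
grip_width: 0.001
grasp_force: 4.0
```

Call:
nudge_tcp(
  offsets=[
    {"pos": [0.0015, 0, 0], "finger_gap": 0},
    {"pos": [0.0025, 0, 0], "finger_gap": 0},
  ],
)

```text
clock: 17.23
position: [0.6914, -0.027, 0.0145]
ee_rot: [1.0, -0.005, -0.002, 0.0]
ft_force: [-15.4, -0.4, 13.0]
grip_width: 0.0
grasp_force: 8.0
```

Call:
nudge_tcp(
  offsets=[
    {"pos": [-0.008, 0, 0], "finger_gap": 0},
    {"pos": [-0.014, 0, 0], "finger_gap": 0},
    {"pos": [-0.014, 0, -0.03], "finger_gap": 0},
    {"pos": [-0.014, 0, -0.06], "finger_gap": 0},
    {"pos": [-0.07, 0.01, -0.06], "finger_gap": 0},
    {"pos": [-0.13, 0.03, -0.06], "finger_gap": 0},
    {"pos": [-0.19, 0.05, -0.06], "finger_gap": 0},
    {"pos": [-0.25, 0.056, -0.06], "finger_gap": 0},
    {"pos": [-0.2715, 0.056, -0.06], "finger_gap": 0},
    {"pos": [-0.2715, 0.056, -0.045], "finger_gap": 0},
    {"pos": [-0.2715, 0.056, -0.03], "finger_gap": 0},
    {"pos": [-0.2715, 0.056, -0.015], "finger_gap": 0},
    {"pos": [-0.2715, 0.056, -0.005], "finger_gap": 0},
    {"pos": [-0.2715, 0.056, 0], "finger_gap": 0},
    {"pos": [-0.2715, 0.056, 0], "finger_gap": 0},
  ],
)

```text
clock: 19.1
position: [0.4211, -0.0802, 0.014]
ee_rot: [1.0, -0.005, -0.0, -0.0]
ft_force: [0.1, -1.0, -0.4]
grip_width: -0.002
grasp_force: 0.0
```

Call:
nudge_tcp(
  offsets=[
    {"pos": [0.003, -0.006, 0], "finger_gap": 0},
    {"pos": [0.005, -0.011, 0], "finger_gap": 0},
    {"pos": [0.008, -0.016, 0], "finger_gap": 0},
    {"pos": [0.011, -0.022, 0], "finger_gap": 0},
    {"pos": [0.016, -0.033, 0], "finger_gap": 0},
    {"pos": [0.021, -0.044, 0], "finger_gap": 0},
    {"pos": [0.026, -0.055, 0], "finger_gap": 0},
    {"pos": [0.031, -0.066, 0], "finger_gap": 0},
    {"pos": [0.036, -0.077, 0], "finger_gap": 0},
    {"pos": [0.041, -0.088, 0], "finger_gap": 0},
    {"pos": [0.046, -0.099, 0], "finger_gap": 0},
    {"pos": [0.051, -0.11, 0], "finger_gap": 0},
    {"pos": [0.056, -0.121, 0], "finger_gap": 0},
    {"pos": [0.061, -0.132, 0], "finger_gap": 0},
    {"pos": [0.066, -0.142, 0], "finger_gap": 0},
    {"pos": [0.072, -0.152, 0], "finger_gap": 0},
    {"pos": [0.072, -0.152, 0], "finger_gap": 0},
  ],
)

```text
clock: 21.22
position: [0.4951, 0.0724, 0.0143]
ee_rot: [1.0, -0.004, 0.0, -0.001]
ft_force: [-0.9, 0.8, 0.6]
grip_width: -0.0
grasp_force: 0.0
```

```bash
python3 - <<'E'
from h import *
print(manip.get_obs()["position"]); im=manip.camera("wrist"); cv2.imwrite("pics/w4.png",cv2.resize(im,(800,600)))
E
```

```text
[0.49511943 0.07236448 0.01430113]
```

View pics/w4.png

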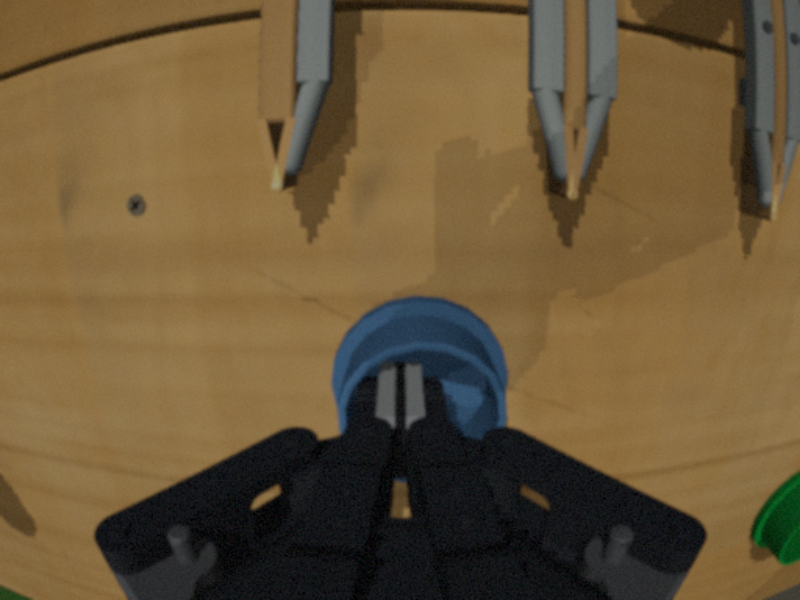

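Call:
nudge_tcp(
  offsets=[
    {"pos": [0.003, 0.004, 0], "finger_gap": 0},
    {"pos": [0.008, 0.008, 0], "finger_gap": 0},
    {"pos": [0.014, 0.008, 0], "finger_gap": 0},
    {"pos": [0.02, 0.008, 0], "finger_gap": 0},
    {"pos": [0.028, 0.008, 0], "finger_gap": 0},
    {"pos": [0.038, 0.0085, 0], "finger_gap": 0},
    {"pos": [0.048, 0.0085, 0], "finger_gap": 0},
    {"pos": [0.058, 0.009, 0], "finger_gap": 0},
    {"pos": [0.068, 0.009, 0], "finger_gap": 0},
    {"pos": [0.078, 0.0095, 0], "finger_gap": 0},
    {"pos": [0.088, 0.0095, 0], "finger_gap": 0},
    {"pos": [0.096, 0.01, 0], "finger_gap": 0},
    {"pos": [0.102, 0.01, 0], "finger_gap": 0},
    {"pos": [0.105, 0.01, 0], "finger_gap": 0},
  ],
)

```text
clock: 23.02
position: [0.5998, 0.0598, 0.0143]
ee_rot: [1.0, -0.005, -0.0, 0.0]
ft_force: [-2.2, -1.0, -0.1]
grip_width: -0.002
grasp_force: 1.1
```

Call:
nudge_tcp(
  offsets=[
    {"pos": [0.002, 0, 0], "finger_gap": 0},
    {"pos": [0.004, 0, 0], "finger_gap": 0},
  ],
)

```text
clock: 23.28
position: [0.6035, 0.0598, 0.0143]
ee_rot: [1.0, -0.005, -0.0, 0.0]
ft_force: [-1.2, -0.7, -0.1]
grip_width: 0.001
grasp_force: 0.8
```

Call:
nudge_tcp(
  offsets=[
    {"pos": [0.0015, 0, 0], "finger_gap": 0},
    {"pos": [0.003, 0, 0], "finger_gap": 0},
  ],
)

```text
clock: 23.52
position: [0.6064, 0.0598, 0.0143]
ee_rot: [1.0, -0.005, -0.0, 0.0]
ft_force: [-3.8, 0.9, 1.4]
grip_width: -0.0
grasp_force: 1.3
```

Call:
nudge_tcp(
  offsets=[
    {"pos": [0.001, 0, 0], "finger_gap": 0},
    {"pos": [0.002, 0, 0], "finger_gap": 0},
  ],
)

```text
clock: 23.78
position: [0.6086, 0.0599, 0.0143]
ee_rot: [1.0, -0.005, 0.0, -0.0]
ft_force: [-2.5, 1.5, -0.1]
grip_width: -0.001
grasp_force: 1.1
```

Call:
nudge_tcp(
  offsets=[
    {"pos": [0.001, -0.0013, 0], "finger_gap": 0},
    {"pos": [0.002, -0.0013, 0], "finger_gap": 0},
  ],
)

```text
clock: 24.02
position: [0.6108, 0.061, 0.0143]
ee_rot: [1.0, -0.005, 0.0, 0.0]
ft_force: [-1.6, -0.2, -0.7]
grip_width: -0.0
grasp_force: 0.8
```

Call:
nudge_tcp(
  offsets=[
    {"pos": [0.0015, 0, 0], "finger_gap": 0},
    {"pos": [0.003, 0, 0], "finger_gap": 0},
  ],
)

```text
clock: 24.28
position: [0.6137, 0.0609, 0.0143]
ee_rot: [1.0, -0.005, 0.0, 0.0]
ft_force: [-2.4, 0.6, -0.4]
grip_width: -0.001
grasp_force: 0.8
```

Call:
nudge_tcp(
  offsets=[
    {"pos": [0.0015, 0, 0], "finger_gap": 0},
    {"pos": [0.003, 0, 0], "finger_gap": 0},
  ],
)

```text
clock: 24.52
position: [0.6167, 0.0609, 0.0143]
ee_rot: [1.0, -0.005, 0.0, 0.0]
ft_force: [-1.7, -1.1, 0.5]
grip_width: -0.002
grasp_force: 0.9
```

Call:
nudge_tcp(
  offsets=[
    {"pos": [0.0015, 0, 0], "finger_gap": 0},
    {"pos": [0.003, 0, 0], "finger_gap": 0},
  ],
)

```text
clock: 24.78
position: [0.6197, 0.0609, 0.0143]
ee_rot: [1.0, -0.005, 0.0, 0.0]
ft_force: [-1.8, 0.4, 0.1]
grip_width: 0.001
grasp_force: 0.9
```

Call:
nudge_tcp(
  offsets=[
    {"pos": [0.008, 0, 0], "finger_gap": 0},
    {"pos": [0.016, 0, 0], "finger_gap": 0},
    {"pos": [0.024, 0, 0], "finger_gap": 0},
    {"pos": [0.032, 0, 0], "finger_gap": 0},
    {"pos": [0.04, 0, 0], "finger_gap": 0},
    {"pos": [0.048, 0, 0], "finger_gap": 0},
    {"pos": [0.056, 0, 0], "finger_gap": 0},
    {"pos": [0.063, 0, 0], "finger_gap": 0},
    {"pos": [0.069, 0, 0], "finger_gap": 0},
  ],
)

```text
clock: 25.9
position: [0.689, 0.0602, 0.0143]
ee_rot: [1.0, -0.005, 0.0, 0.0]
ft_force: [-2.8, -0.4, 2.3]
grip_width: -0.003
grasp_force: 1.5
```

Call:
nudge_tcp(
  offsets=[
    {"pos": [0.0015, 0, 0], "finger_gap": 0},
    {"pos": [0.003, 0, 0], "finger_gap": 0},
  ],
)

```text
clock: 26.15
position: [0.6915, 0.0602, 0.0143]
ee_rot: [1.0, -0.005, -0.0, 0.0]
ft_force: [-2.4, -0.0, 1.1]
grip_width: -0.005
grasp_force: 1.3
```

Call:
nudge_tcp(
  offsets=[
    {"pos": [0.001, 0, 0], "finger_gap": 0},
    {"pos": [0.002, 0, 0], "finger_gap": 0},
  ],
)

```text
clock: 26.4
position: [0.6935, 0.0601, 0.0143]
ee_rot: [1.0, -0.005, -0.0, 0.0]
ft_force: [-2.5, 0.3, 0.2]
grip_width: -0.002
grasp_force: 1.1
```

Call:
nudge_tcp(
  offsets=[
    {"pos": [0.001, 0, 0], "finger_gap": 0},
    {"pos": [0.002, 0, 0], "finger_gap": 0},
  ],
)

```text
clock: 26.65
position: [0.6955, 0.0601, 0.0143]
ee_rot: [1.0, -0.005, -0.0, 0.0]
ft_force: [-3.9, -0.3, 1.7]
grip_width: -0.004
grasp_force: 2.2
```

Nearly touching; back off, lift clear and check.

Call:
nudge_tcp(
  offsets=[
    {"pos": [-0.008, 0, 0], "finger_gap": 0},
    {"pos": [-0.015, 0, 0], "finger_gap": 0},
    {"pos": [-0.015, 0, -0.04], "finger_gap": 0},
    {"pos": [-0.015, 0, -0.09], "finger_gap": 0},
    {"pos": [-0.07, 0, -0.14], "finger_gap": 0},
    {"pos": [-0.13, 0.03, -0.18], "finger_gap": 0},
    {"pos": [-0.18, 0.06, -0.22], "finger_gap": 0},
    {"pos": [-0.2, 0.09, -0.25], "finger_gap": 0},
    {"pos": [-0.2, 0.09, -0.25], "finger_gap": 0},
    {"pos": [-0.2, 0.09, -0.25], "finger_gap": 0},
  ],
)

```text
clock: 27.9
position: [0.4946, -0.0283, 0.2648]
ee_rot: [1.0, -0.006, 0.001, 0.001]
ft_force: [0.6, 0.3, -0.9]
grip_width: 0.004
grasp_force: 0.0
```

```bash
python3 - <<'E'
from h import *
T=wristT(); im=manip.camera("wrist");k=manip.calibration("wrist")
cv2.imwrite("pics/w5.png",cv2.resize(im[:250],(800,391)))
d=(.6375,-.0272,-.019)
for th,rf in(("cup_medium",.033),("cup_large",.036)):
    for q in manip.outline_of("wrist",th):
        if q["bbox"][2]-q["bbox"][0]>60: continue
        y,x=np.nonzero(q["mask"]);o=[x.mean(),y.mean()]
        r=least_squares(lambda p:silcent([p[0],p[1],0],rf,lambda s:proj(s,k,True,T))-o,[.6,.01],diff_step=.02).x
        c,s=np.cos(d[2]),np.sin(d[2]);v=r-d[:2];print(th,round(q["confidence"],2),np.round(o),"dock",c*v[0]+s*v[1],-s*v[0]+c*v[1])
E
```

```text
cup_medium 0.96 [226. 246.] dock -0.2858740990269591 0.04103905340258977
cup_medium 0.93 [357. 232.] dock -0.2615692821956722 -0.1609572620948719
cup_medium 0.68 [187.  22.] dock 0.04156026435378295 0.08960127462277698
cup_large 0.98 [253.  23.] dock 0.03826416036180249 0.0006494961271757793
```

View pics/w5.png

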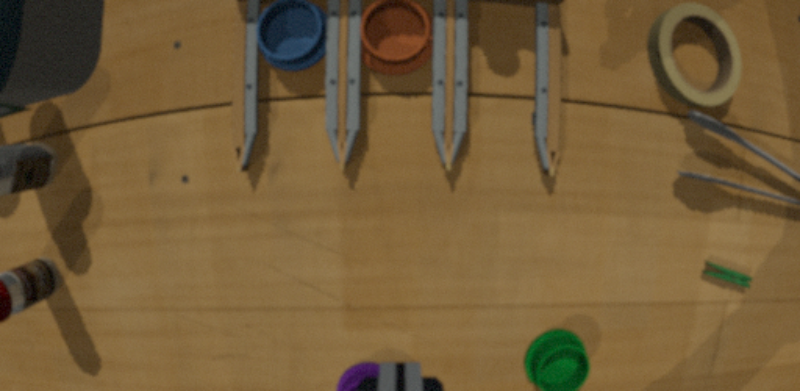

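The picture shows the blue cup home in the left lane at (292, 35) and the terracotta cup home in the middle lane at (395, 32). The bystanders have not moved.

```bash
python3 -c "
from workcell import manip
print(manip.hand_in())"
```

```text
the job is handed in; nothing more can be done
None
```

Both cups are home and the job is handed in, with no verdict returned: blue in the left lane (dock x ≈ 0.042), terracotta in the middle (≈ 0.038), right lane empty, 28 s used; one test push of terracotta in the left lane reached about 25 N, above the suggested 8–10 N but under the 39 N limit.

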